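Switch on the small hotplate by its pull-and-turn safety knob

ROBOT

A 6-joint arm with a two-finger parallel gripper is mounted at the origin on a cart in front of the work surface, level with it; the furniture and walls round the work are solid. World frame = base frame: x ahead of the robot, y to its left, z up, the work surface at z = 0. Lengths are in m, angles in degrees, forces in N, time in s.
With the tool pointing down it reaches from about 0.4 to 0.825 m from the base axis. Payload 7 kg.
Tool frame: the origin (TCP) lies on the front face of the gripper's body, between the roots of the fingers; the fingertips stand 66 mm ahead of it and the grasp point (between the pads) lies 47 mm ahead of it; z points along the fingers, y is the line along which they close (so a half turn about z gives the same grasp; the last joint's range is limited). The gripper opens to 88 mm and grips with 3 to 60 N. Pads are 19 mm wide; open, the fingers measure 130 mm over their backs; the gripper's body (78 mm by 193 mm) begins 47 mm behind the grasp point.
Start: joints at [88.814, 20.546, 0.682, 0, -70.136, -16.507], TCP at [0.205, 0.643, 0.292] pointing down, gripper open.
Joint ranges: [-176.03, 176.03], [-82.01, 121.73], [-58.28, 71.71], [-173.87, 95.51], [-174.79, -0.11], [-173.66, 173.66]. Speed limits (degrees/s): [136.94, 136.94, 172.46, 180, 180, 180].

INTERFACE

Orientations are given as [roll, pitch, yaw] about the fixed x, y, z axes, in that order (R = Rz(yaw) Ry(pitch) Rx(roll)).
In Python, from plant import ctrl gives the robot as it stands.
- The arm moves only by the tool send_rows, never from a script. Its argument "deltas" is a list of rows, each a list of 2 entries, a list of its own where there are three numbers: the shift along the tool's x, y, z each as a share of 800 mm, from -1 to 1, then the turn about the tool's z as a share of 90 degrees, from -1 to 1. A call has exactly 5 rows; each row is the pose to reach, as a shift and turn from the pose commanded when the call began, along the tool's axes at that moment; what a row does not reach only later rows make up. A row lasts 1/12 s, in which the tool goes at most 41.7 mm and 7.16 degrees, less where a joint would pass 70% of its speed; a pose out of reach is approached as far as the arm can. A call with a number of a shift or a turn outside -1 to 1 is refused whole. A call with a gripper value outside its range is refused whole. "gripper" is the opening, from 0 (shut) to 1 (fully open), set as the call begins (left out, the last holds). The fingers move at their own pace and stop on an object; the grip force is fixed at half the most. Time passes only in rows, so rows that repeat a pose let the fingers close, or fill a call up. It gives the time, the measured TCP pose, the force, the opening and the grip force at its end, in the units of the state.
- ctrl.get_obs(): the state, without advancing time (a new reading comes with each control period).
- ctrl.snapshot(name): name is "side" or "top"; returns a dict with "color" (480x640x3 uint8, red, green, blue), "vertical_fov" (degrees; the focal length in pixels is half the picture's height over the tangent of half this angle, whatever the lens; pixels are square), "cx", "cy" (the principal point, pixels), "k1" (the pictures are not rectified: a ray, as slopes to the right and down, at radius r is drawn at 1 + k1 r^2 times it, then the intrinsics apply), "rvec" (rotation vector, rad) and "tvec" (3), from world to camera coordinates, as OpenCV has them. Camera axes: x right, y down, z forward; pixel columns grow to the right and rows downward; lengths in m; the calibration is good to about 2 mm. A picture is of the moment at which its call begins. There is no depth.
- ctrl.close_job(): hands the job in; it is judged then, once.
Trained networks look in a picture, given as the dict that the camera call returned (one of the last four; its "shot" number tells which), for a name from the list of things; names that differ only in an ending like _2 or _b are one class to them, and where a whole thing is asked for, a point or a joint stands for the part that bears it (a point fixed in the world has none). Each returns a list of dicts, best first, with "conf" (0 to 1); they miss things now and then, are a little off and sometimes report something else, mostly with a low value. They report only what shows in the picture. A call takes as long as a camera call.
- ctrl.boxes_of(picture, thing): "xy" ([column, row] as shares, 0 to 1, of the picture: columns of its width, rows of its height, amid what is visible of it).
- ctrl.cut_out(picture, thing): "pixels" (480x640 bool, what is visible of it) and "xy" ([column, row] as shares, 0 to 1, of the picture: columns of its width, rows of its height, amid what is visible of it).
The state is a dict: "clock": time; "joint_pos": joint angles; "qvel": joint speeds; "tau": joint torques, N m; "tool_pos": TCP position; "orientation": TCP orientation; "force": force on the tool from outside, world axes, zero at the start; "moment": the same for the moment, N m; "opening": finger opening in m; "gripper_force": force on a finger pad.
Only numpy, scipy, OpenCV 4.12 (cv2) and the standard library are available. Lean on these libraries where they do the work, as an engineer would, in place of code of your own. Each camera call takes 0.05 s, during which the arm holds its last target. There are 200 camera calls.

TASK

Switch on the small hotplate, the one with the smaller round cooking plate. Its child-safe knob is locked at off: pull the knob straight up, turn it a quarter turn clockwise (seen from above) until its white pointer line points at the short black bar mark, push it fully back down and let go. Do not pull up the large hotplate's knob.

Things in the scene. Friction and masses are not known exactly. Their poses are not given: they have to be found in the camera images.
- small_hotplate_knob_top (a point): Centre of the top of the small hotplate's black knob, on its vertical axis; z 89 mm when down; turns and rises with the knob. x: along the grip bar to its white pointer end; y: across it; z up. Bar 44 long, 14 thick, 24 mm high, on a round skirt 50 mm across. Knob near the front edge of the casing (56 mm high); cooking plate (top 24 mm below this point) from 65 mm behind the axis.
- small_hotplate_lift (a joint): How far the small hotplate's knob is pulled up, m: 0 fully down (start), 0.012 at the upper stop. It stays where it is left; moving it takes about 3 N. Locked against turning until up by at least 7 mm; can be pushed fully down only at off or within about 12 degrees of on.
- small_hotplate_knob (a joint): Angle of the small hotplate's knob, rad, growing clockwise seen from above: about 0 at off (start; pointer at a dot, towards the cooking plate), 1.57 at on (pointer to the right as seen from the front, at a short black bar mark). Stops at -0.06 and 1.79. Turns lightly, stays where it is left.
- large_hotplate_lift (a joint): How far the same kind of knob on the other, large hotplate is pulled up, m: 0 down; must stay down. Two white hotplates (220 mm deep, 150 wide) stand side by side, either one on the left, alike but for the dark round cooking plate: 84 mm across on the small one, 124 on the large. A wall cabinet overhangs from 100 mm behind the knobs, 465 mm up.

How it is judged:
By the outcome, as a careful person would: the job done as asked, in the order asked, and still so for the second after the job is handed in, with the robot touching nothing.
It also fails if it takes over 38 s, if anything falls off the work surface, if the arm or the gripper's body presses on something with over 40 N, if the wrist force passes 120 N, or if a joint passes its speed limit or range.

## Working session

There is one attempt and no reset: what is moved stays moved. The work goes in short steps, Python scripts to look and compute and a tool call to move; the robot and the scene stay as the last step left them, time stands still between calls to the robot, and variables do not carry over. Pictures are saved under pics/ and viewed, at most 10 in all, crops included, and the job is handed in when it is done.

Besides the shell and the picture viewer there is one more tool, called as name(argument=value, ...), one argument or row to a line, values as JSON. send_rows: Moves the arm, as the interface text tells. Shift numbers are shares of 800 mm and turn numbers shares of 90 degrees, none past 1 either way. Its arguments: {"type":"object","properties":{"deltas":{"type":"array","items":{"type":"array"}},"gripper":{"type":"number"}},"required":["deltas"]}

```bash
mkdir -p pics; cat > h.py <<'E'
import numpy as np, cv2
from plant import ctrl
def save(s,n): cv2.imwrite('pics/'+n,s['color'][:,:,::-1])
def ray(s,px):
    f=240/np.tan(np.radians(s['vertical_fov'])/2)
    K=np.array([[f,0,s['cx']],[0,f,s['cy']],[0,0,1.]])
    u=cv2.undistortPoints(np.array([[px]],float),K,np.array([s['k1'],0,0,0.]))[0,0]
    # forward model is 1+k1 r^2 = OpenCV radial
    R=cv2.Rodrigues(np.array(s['rvec'],float))[0];t=np.array(s['tvec'],float).ravel()
    return -R.T@t, R.T@np.array([u[0],u[1],1.])
def atz(s,px,z):
    c,d=ray(s,px); return c+d*(z-c[2])/d[2]
def proj(s,P):
    f=240/np.tan(np.radians(s['vertical_fov'])/2)
    K=np.array([[f,0,s['cx']],[0,f,s['cy']],[0,0,1.]])
    return cv2.projectPoints(np.array(P,float).reshape(-1,1,3),np.array(s['rvec'],float),np.array(s['tvec'],float),K,np.array([s['k1'],0,0,0.]))[0].reshape(-1,2)
E
python3 - <<'E'
from h import *
print(ctrl.get_obs())
for n in ('top','side'):
    s=ctrl.snapshot(n); save(s,n+'0.png'); print(n,ray(s,(320,240)),s['vertical_fov'],s['k1'])
    for thing in ('small_hotplate_knob_top','large_hotplate_lift','small_hotplate_knob'):
        for b in ctrl.boxes_of(s,thing)[:3]:
            p=np.array(b['xy'])*[640,480]; print(thing,b['conf'],p,atz(s,p,.085))
E
```

```text
{'clock': 0.0, 'joint_pos': array([ 8.88132801e+01,  2.05923551e+01,  6.34159420e-01, -1.88658757e-02,
       -7.01372914e+01, -1.65083819e+01]), 'qvel': array([ 0.03588491,  0.06038513, -0.03046128,  0.00071096,  0.01424288,
       -0.02834732]), 'tau': array([ 9.08765778e-04, -5.82712841e+01,  2.93042529e+01,  6.99683368e+00,
        6.95352210e-03, -1.65289262e-04]), 'tool_pos': array([0.20505794, 0.64269857, 0.2912191 ]), 'orientation': array([ 1.79903409e+02, -1.01315994e-02, -1.77015180e+01]), 'force': array([ 0.46015604,  0.05011518, -0.22185896]), 'moment': array([ 0.00978774, -0.03695416,  0.00298952]), 'gripper_force': 0.0, 'opening': 0.08765770043233119}
top (array([ 0.30515671, -0.13821015,  0.93241507]), array([ 0.18641597,  0.0084399 , -0.98249539])) 42.13814123210999 0.053359343190198125
small_hotplate_knob_top 0.7 [411.52  265.824] [ 0.42956418 -0.25654075  0.085     ]
large_hotplate_lift 0.8 [250.88 256.08] [ 0.44363006 -0.03576426  0.085     ]
small_hotplate_knob 0.62 [411.072 268.32 ] [ 0.42610778 -0.25583078  0.085     ]
side (array([0.46119474, 0.51229101, 0.66806768]), array([-0.01134103, -0.76848991, -0.63986949])) 50.353550913102836 -0.14415097061918256
small_hotplate_knob_top 0.68 [329.984 226.08 ] [ 0.43190305 -0.22793611  0.085     ]
large_hotplate_lift 0.98 [318.976 312.192] [ 0.4546895  -0.01558311  0.085     ]
large_hotplate_lift 0.4 [333.184 222.192] [ 0.42560477 -0.2395856   0.085     ]
small_hotplate_knob 0.6 [333.184 222.72 ] [ 0.42565815 -0.23798183  0.085     ]
```

View pics/top0.png

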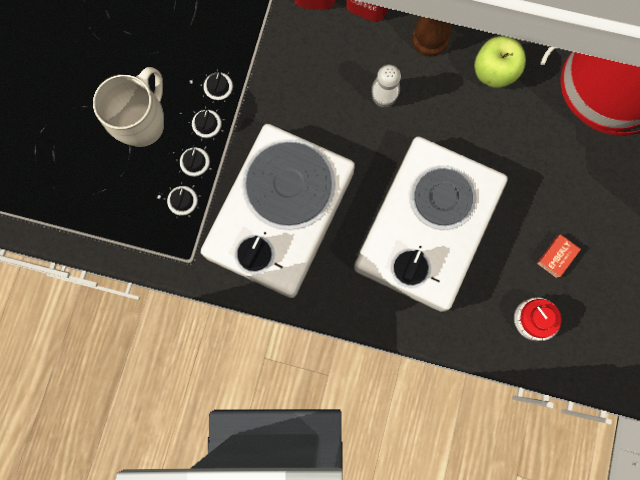

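View pics/side0.png

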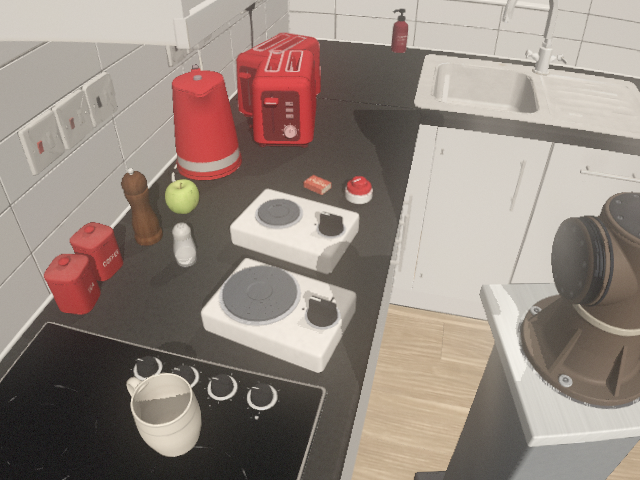

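The small hotplate is the right one (y ≈ -0.25), its knob near (411,267) in the top view and (331,224) in the side view; the pointer faces the plate and the bar mark is at (435,278). I'll zoom in to refine.

```bash
python3 - <<'E'
from h import *
t=ctrl.snapshot('top'); d=ctrl.snapshot('side')
def crop(s,c,r,n,k):
    x,y=c; return cv2.resize(s['color'][y-r:y+r,x-r:x+r,::-1],(400,400),interpolation=cv2.INTER_CUBIC)
cv2.imwrite('pics/crops.png',np.hstack([crop(t,(411,265),40,0,5),crop(d,(331,224),40,0,5)]))
ps={}
for n,s in (('top',t),('side',d)):
    for thing in ('small_hotplate_knob_top','large_hotplate_lift'):
        for m in ctrl.cut_out(s,thing)[:2]:
            ys,xs=np.nonzero(m['pixels']); print(n,thing,m['conf'],len(xs),xs.min(),xs.max(),ys.min(),ys.max(),xs.mean(),ys.mean(),atz(s,(xs.mean(),ys.mean()),.075))
# casing yaw: corners at z=.056
c=[atz(t,p,.056)[:2] for p in ((418,137),(507,177),(447,310),(356,268))]
print(np.round(c,4)); 
for i in range(4):
    e=c[(i+1)%4]-c[i]; print(np.linalg.norm(e),np.degrees(np.arctan2(e[1],e[0])))
E
```

```text
top small_hotplate_knob_top 0.76 950 394 428 251 285 411.0421052631579 267.77263157894737 [ 0.42830187 -0.25719869  0.075     ]
top large_hotplate_lift 0.92 936 238 271 236 271 254.27029914529913 254.10149572649573 [ 0.44804536 -0.03921847  0.075     ]
side small_hotplate_knob_top 0.76 512 318 344 212 235 330.732421875 224.251953125 [ 0.42983068 -0.24618889  0.075     ]
side large_hotplate_lift 0.91 696 308 337 297 326 321.9712643678161 311.8548850574713 [ 0.44991201 -0.02528688  0.075     ]
[[ 0.6255 -0.2752]
 [ 0.5639 -0.4023]
 [ 0.3713 -0.3084]
 [ 0.4309 -0.1818]]
0.14129587652749287 -115.86199243609703
0.21429033263973854 153.98963845527337
0.13989293122405771 64.80742660637121
0.21592572834069895 -25.63443269403345
```

View pics/crops.png

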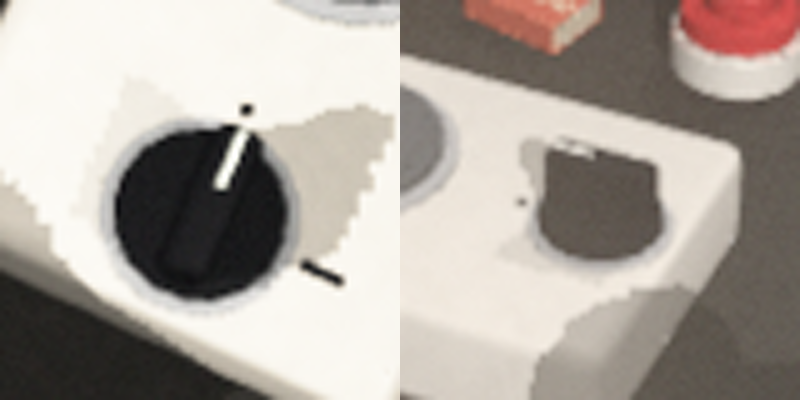

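```bash
python3 - <<'E'
from h import *
t=ctrl.snapshot('top')
f=lambda p,z:atz(t,(371+p[0]/5-.4,225+p[1]/5-.4),z)
print('skirt',f((200.5,210),.064),f((113,210),.064),f((288,210),.064))
a,b=f((252,132),.089),f((180,262),.089);print('bar',a,b,(a+b)/2,np.linalg.norm(a-b))
p,q=f((244,128),.089),f((222,187),.089);e=p-q;print('pointer yaw',np.degrees(np.arctan2(e[1],e[0])))
p,q=f((342,281),.056),f((304,264),.056);e=p-q;print('mark yaw',np.degrees(np.arctan2(e[1],e[0])))
d=ctrl.snapshot('side')
g=lambda p,z:atz(d,(291+(p[0]-400)/5-.4,184+p[1]/5-.4),z)
print('side skirt bottom',g((600,262),.062),'sides',g((538,215),.064),g((664,222),.064),'bar',g((603,150),.089))
o=ctrl.get_obs();print(o['clock'])
y=np.radians(-17.7);X=np.array([np.cos(y),np.sin(y)]);Y=np.array([np.sin(y),-np.cos(y)])
for w in ((.45,.2),(.427,-.257)):
    v=np.array(w)-o['tool_pos'][:2]; print(w,v@X/.8,v@Y/.8)
E
```

```text
skirt [ 0.43154711 -0.25829124  0.064     ] [ 0.43159337 -0.23371087  0.064     ] [ 0.43150368 -0.28284324  0.064     ]
bar [ 0.44949377 -0.26953269  0.089     ] [ 0.41362035 -0.24886349  0.089     ] [ 0.43155706 -0.25919809  0.089     ] 0.04140191322838586
pointer yaw -21.65347542652233
mark yaw -114.700510157311
side skirt bottom [ 0.43044425 -0.22709651  0.062     ] sides [ 0.45340075 -0.25322976  0.064     ] [ 0.40546365 -0.24842252  0.064     ] bar [ 0.42871934 -0.26098912  0.089     ]
0.8
(0.45, 0.2) 0.4599669440020763 0.43453233541436587
(0.427, -0.257) 0.606256812469722 0.987481157082085
```

send_rows(
  deltas=[
    [[0.02, 0.018, 0], 0],
    [[0.05, 0.048, 0], 0],
    [[0.086, 0.082, 0], 0],
    [[0.122, 0.116, 0], 0],
    [[0.158, 0.15, 0], 0],
  ],
  gripper=1,
)

```text
clock: 1.22
tool_pos: [0.2895, 0.4888, 0.2921]
orientation: [-180.0, -0.0, -17.7]
force: [1.6, -0.1, -0.6]
opening: 0.0873
gripper_force: 0.0
```

send_rows(
  deltas=[
    [[0.036, 0.034, 0], 0],
    [[0.072, 0.068, 0], 0],
    [[0.108, 0.102, 0], 0],
    [[0.144, 0.136, 0], 0],
    [[0.18, 0.17, 0], 0],
  ],
)

```text
clock: 1.63
tool_pos: [0.3854, 0.3152, 0.2926]
orientation: [-179.9, -0.0, -17.7]
force: [1.2, 0.1, 0.1]
opening: 0.0875
gripper_force: 0.0
```

send_rows(
  deltas=[
    [[0.036, 0.034, 0], 0],
    [[0.072, 0.068, 0], 0],
    [[0.1, 0.105, 0], 0],
    [[0.115, 0.15, 0], 0],
    [[0.125, 0.195, 0], 0],
  ],
)

```text
clock: 2.05
tool_pos: [0.4333, 0.1361, 0.2921]
orientation: [180.0, -0.0, -17.7]
force: [0.5, -1.4, -0.7]
opening: 0.0878
gripper_force: 0.0
```

send_rows(
  deltas=[
    [[0.014, 0.047, 0], 0],
    [[0.029, 0.095, 0], 0],
    [[0.044, 0.143, 0], 0],
    [[0.059, 0.19, 0], 0],
    [[0.074, 0.236, 0], 0],
  ],
)

```text
clock: 2.47
tool_pos: [0.4313, -0.0617, 0.2928]
orientation: [-180.0, -0.1, -17.7]
force: [0.3, 0.9, 1.2]
opening: 0.0873
gripper_force: 0.0
```

send_rows(
  deltas=[
    [[0.015, 0.047, 0], 0.02],
    [[0.03, 0.094, 0], 0.05],
    [[0.044, 0.141, 0], 0.07],
    [[0.06, 0.188, 0], 0.087],
    [[0.074, 0.235, 0], 0.087],
  ],
)

```text
clock: 2.88
tool_pos: [0.4308, -0.2591, 0.2926]
orientation: [-180.0, -0.1, -25.6]
force: [0.9, -0.3, 0.3]
opening: 0.0877
gripper_force: 0.0
```

send_rows(
  deltas=[
    [[0, 0, 0.02], 0],
    [[0, 0, 0.05], 0],
    [[0, 0, 0.08], 0],
    [[0, 0, 0.1], 0],
    [[0, 0, 0.1], 0],
  ],
)

```text
clock: 3.3
tool_pos: [0.4292, -0.2567, 0.209]
orientation: [180.0, 0.3, -25.6]
force: [0.2, 1.0, 0.3]
opening: 0.0879
gripper_force: 0.0
```

```bash
python3 - <<'E'
from h import *
o=ctrl.get_obs();print(o['clock'],o['tool_pos'],o['orientation'],o['joint_pos'])
t=ctrl.snapshot('top'); d=ctrl.snapshot('side')
cr=lambda s,c,r:cv2.resize(s['color'][c[1]-r:c[1]+r,c[0]-r:c[0]+r,::-1],(400,400),interpolation=cv2.INTER_CUBIC)
cv2.imwrite('pics/c2.png',np.hstack([cr(t,(411,265),80),cr(d,(331,200),80)]))
E
```

```text
3.3 [ 0.42915363 -0.25671374  0.2090123 ] [179.95509733   0.31809044 -25.59547301] [-8.36870878e+00  8.46368204e+00 -2.74953059e+01 -6.31432929e-02
 -5.43581477e+01  7.28102971e+01]
```

View pics/c2.png

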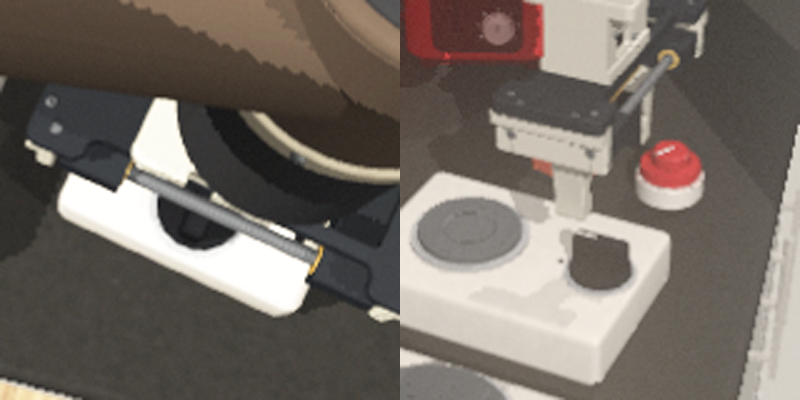

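send_rows(
  deltas=[
    [[0, 0, 0.02], 0],
    [[0, 0, 0.045], 0],
    [[0, 0, 0.07], 0],
    [[0, 0, 0.087], 0],
    [[0, 0, 0.094], 0],
  ],
)

```text
clock: 3.82
tool_pos: [0.4314, -0.2569, 0.1368]
orientation: [-180.0, -0.0, -25.5]
force: [-0.2, 0.1, 0.4]
opening: 0.0872
gripper_force: 0.0
```

send_rows(
  deltas=[
    [[0, 0, 0], 0],
    [[0, 0, 0], 0],
    [[0, 0, 0], 0],
    [[0, 0, 0], 0],
    [[0, 0, 0], 0],
  ],
  gripper=0.3,
)

```text
clock: 4.23
tool_pos: [0.4316, -0.2571, 0.1379]
orientation: [-180.0, -0.1, -25.5]
force: [-0.0, 0.3, 0.1]
opening: 0.06
gripper_force: 0.0
```

```bash
python3 - <<'E'
from h import *
o=ctrl.get_obs();print(o['clock'],o['tool_pos'],o['orientation'],o['force'],o['opening'])
d=ctrl.snapshot('side')
cr=lambda s,c,r:cv2.resize(s['color'][c[1]-r:c[1]+r,c[0]-r:c[0]+r,::-1],(500,500),interpolation=cv2.INTER_CUBIC)
cv2.imwrite('pics/c3.png',cr(d,(331,210),50))
E
```

```text
4.2333 [ 0.43159478 -0.25710937  0.13790722] [-1.79978433e+02 -9.58387072e-02 -2.55146327e+01] [-0.00107562  0.3370297   0.08536873] 0.05996166952678316
```

View pics/c3.png

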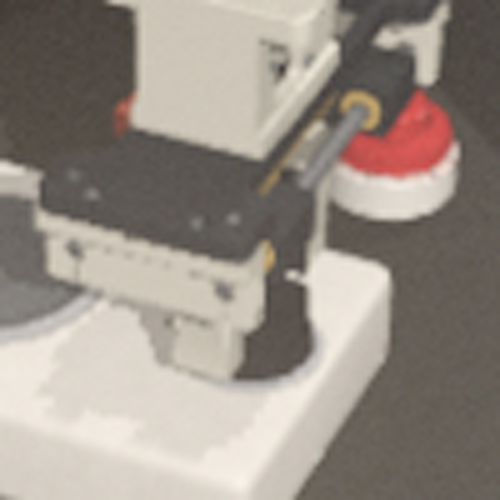

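The near finger stands beside the knob bar (crop col ~205 against knob axis ~250, as expected for its sideways offset). Closing.

send_rows(
  deltas=[
    [[0, 0, 0.001], 0],
    [[0, 0, 0.001], 0],
    [[0, 0, 0.001], 0],
    [[0, 0, 0.001], 0],
    [[0, 0, 0.001], 0],
  ],
  gripper=0,
)

```text
clock: 4.7
tool_pos: [0.4311, -0.257, 0.1361]
orientation: [180.0, 0.0, -25.5]
force: [-0.4, -0.3, 1.1]
opening: 0.0225
gripper_force: 0.0
```

send_rows(
  deltas=[
    [[0, 0, 0], 0],
    [[0, 0, 0], 0],
    [[0, 0, 0], 0],
    [[0, 0, 0], 0],
    [[0, 0, 0], 0],
  ],
)

```text
clock: 5.12
tool_pos: [0.4309, -0.2572, 0.1362]
orientation: [180.0, 0.0, -25.5]
force: [-1.9, -4.1, 0.3]
opening: 0.0136
gripper_force: 30.0
```

send_rows(
  deltas=[
    [[0, 0, -0.003], 0],
    [[0, 0, -0.006], 0],
    [[0, 0, -0.009], 0],
    [[0, 0, -0.0125], 0],
    [[0, 0, -0.0135], 0],
  ],
)

```text
clock: 5.53
tool_pos: [0.4309, -0.2572, 0.147]
orientation: [180.0, 0.0, -25.5]
force: [0.1, -5.6, -2.5]
opening: 0.0138
gripper_force: 30.0
```

```bash
python3 - <<'E'
from h import *
o=ctrl.get_obs();print(o['clock'],o['tool_pos'],o['orientation'],o['force'],o['moment'],o['opening'])
E
```

```text
5.5333 [ 0.43085209 -0.25719911  0.14702347] [ 1.79979791e+02  1.91343920e-02 -2.55304781e+01] [ 0.09638252 -5.55891171 -2.54118558] [-2.01215222  0.31377546  0.07260176] 0.013784792543301361
```

send_rows(
  deltas=[
    [[0, 0.0005, 0], 0.05],
    [[0, 0.0005, 0], 0.12],
    [[0, 0.0005, 0], 0.19],
    [[0, 0.0005, 0], 0.26],
    [[0, 0.0005, 0], 0.33],
  ],
)

```text
clock: 5.95
tool_pos: [0.4311, -0.2571, 0.1471]
orientation: [-180.0, 0.0, -55.5]
force: [-0.2, -0.9, 1.0]
opening: 0.0136
gripper_force: 30.0
```

Turning freely; continue.

send_rows(
  deltas=[
    [[0, 0, 0], 0.07],
    [[0, 0, 0], 0.14],
    [[0, 0, 0], 0.21],
    [[0, 0, 0], 0.28],
    [[0, 0, 0], 0.34],
  ],
)

```text
clock: 6.37
tool_pos: [0.4313, -0.257, 0.1471]
orientation: [-179.9, 0.0, -86.1]
force: [1.0, 0.3, -0.3]
opening: 0.0139
gripper_force: 30.0
```

send_rows(
  deltas=[
    [[0, 0, 0], 0.07],
    [[0, 0, 0], 0.14],
    [[0, 0, 0], 0.21],
    [[0, 0, 0], 0.28],
    [[0, 0, 0], 0.33],
  ],
)

```text
clock: 6.78
tool_pos: [0.4317, -0.2571, 0.1471]
orientation: [-179.9, 0.1, -115.9]
force: [1.4, -0.1, -1.2]
opening: 0.0135
gripper_force: 30.0
```

```bash
python3 - <<'E'
from h import *
o=ctrl.get_obs();print(o['clock'],o['tool_pos'],o['orientation'],o['force'],o['moment'],o['opening'])
d=ctrl.snapshot('side');t=ctrl.snapshot('top')
cr=lambda s,c,r:cv2.resize(s['color'][c[1]-r:c[1]+r,c[0]-r:c[0]+r,::-1],(400,400),interpolation=cv2.INTER_CUBIC)
cv2.imwrite('pics/c4.png',np.hstack([cr(d,(331,210),50),cr(t,(411,265),50)]))
E
```

```text
6.7833 [ 0.43168128 -0.25705013  0.14707896] [-1.79926010e+02  5.39335875e-02 -1.15854332e+02] [ 1.40901125 -0.10297089 -1.22097653] [-0.00573133 -0.69739077  0.03857004] 0.013461505972058672
```

View pics/c4.png

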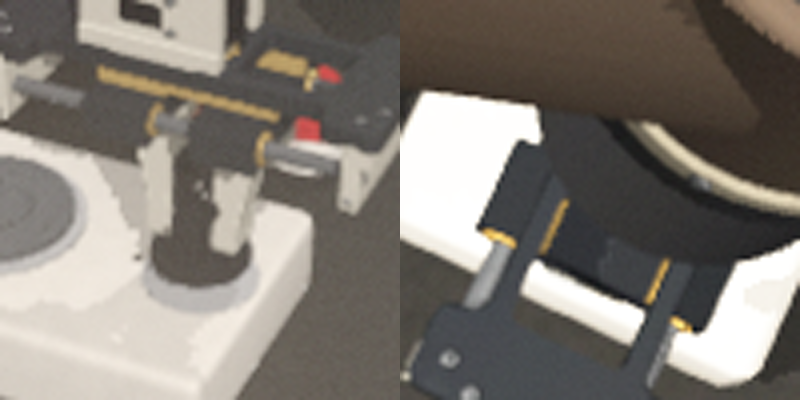

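The knob is clearly raised and the bar, still gripped, is turned a quarter turn (side crop, knob at (200,240)). Pushing down.

send_rows(
  deltas=[
    [[0, 0, 0.003], 0],
    [[0, 0, 0.006], 0],
    [[0, 0, 0.009], 0],
    [[0, 0, 0.012], 0],
    [[0, 0, 0.0138], 0],
  ],
)

```text
clock: 7.3
tool_pos: [0.4317, -0.2572, 0.1359]
orientation: [-179.9, 0.0, -115.5]
force: [0.1, 6.4, 18.8]
opening: 0.0137
gripper_force: 30.0
```

send_rows(
  deltas=[
    [[0, 0, 0.0004], 0],
    [[0, 0, 0.0008], 0],
    [[0, 0, 0.001], 0],
    [[0, 0, 0.001], 0],
    [[0, 0, 0.001], 0],
  ],
)

```text
clock: 7.72
tool_pos: [0.4317, -0.2572, 0.136]
orientation: [-179.9, 0.0, -115.4]
force: [1.7, 6.9, 11.5]
opening: 0.0136
gripper_force: 30.0
```

send_rows(
  deltas=[
    [[0, 0, -0.0008], 0],
    [[0, 0, -0.0008], 0],
    [[0, 0, -0.0008], 0],
    [[0, 0, -0.0008], 0],
    [[0, 0, -0.0008], 0],
  ],
  gripper=0.6,
)

```text
clock: 8.13
tool_pos: [0.4305, -0.2574, 0.1354]
orientation: [179.9, -0.0, -115.5]
force: [-0.1, 0.6, -0.1]
opening: 0.0418
gripper_force: 0.0
```

send_rows(
  deltas=[
    [[0, 0, 0], 0],
    [[0, 0, 0], 0],
    [[0, 0, 0], 0],
    [[0, 0, -0.005], 0],
    [[0, 0, -0.015], 0],
  ],
)

```text
clock: 8.55
tool_pos: [0.4304, -0.2572, 0.1474]
orientation: [179.9, -0.0, -115.5]
force: [-0.9, -0.4, 0.2]
opening: 0.0526
gripper_force: 0.0
```

send_rows(
  deltas=[
    [[0, 0, -0.02], 0],
    [[0, 0, -0.06], 0],
    [[0, 0, -0.1], 0],
    [[0, 0, -0.13], 0],
    [[0, 0, -0.15], 0],
  ],
)

```text
clock: 8.97
tool_pos: [0.4316, -0.2577, 0.2717]
orientation: [-179.8, 0.0, -115.5]
force: [0.1, -0.1, 0.8]
opening: 0.0524
gripper_force: 0.0
```

```bash
python3 - <<'E'
from h import *
o=ctrl.get_obs();print(o['clock'],o['tool_pos'],o['orientation'],o['force'],o['opening'])
d=ctrl.snapshot('side');t=ctrl.snapshot('top')
cr=lambda s,c,r:cv2.resize(s['color'][c[1]-r:c[1]+r,c[0]-r:c[0]+r,::-1],(400,400),interpolation=cv2.INTER_CUBIC)
cv2.imwrite('pics/c5.png',np.hstack([cr(d,(331,224),40),cr(t,(411,265),40)]))
E
```

```text
8.9667 [ 0.43161495 -0.25766611  0.27169106] [-1.79750660e+02  3.38243573e-02 -1.15498302e+02] [ 0.13625793 -0.06477578  0.76802149] 0.052430368171235656
```

View pics/c5.png

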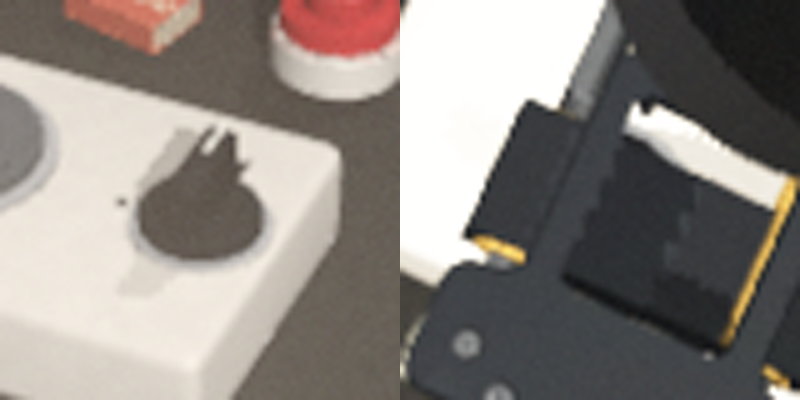

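The side crop shows the knob released, with its skirt edge back at row 262 as at the start. The pointer, at about (215,140), faces the bar-mark side, and the gripper is clear.

```bash
python3 -c "
from plant import ctrl
print(ctrl.close_job())"
```

```text
the job is handed in; nothing more can be done
None
```

I pulled up the small hotplate's knob, turned it 90° clockwise to the bar mark, pushed it down to its stop and let go, then handed the job in at about 9 s; I didn't touch the large hotplate's knob.

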